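Bring the red ring jar to the front of the click-stop rack and unscrew its lid

TASK

Turn the revolving rack of leg-ring jars by one click so that the jar with the red lid stands at the brass pointer in front. Then, with the click and the square pocket bracing the jar, unscrew its tight lid, turning only until the thread lets go (about a fifth to a quarter of a turn), lift the lid straight off without pulling the jar out of its pocket, and finish while still holding the lid level, about two centimetres above the open jar's mouth and in line with it. Leave the other jars in their pockets and the things on the table alone.

Things in the scene. Friction and masses are not known exactly. Their poses are not given: they have to be found in the camera images.
- rack: fixed foot of a revolving rack: grey round base 244 mm across, origin at its centre on the table; its -x is the front, with a brass pointer tooth 140 mm out; +x the back, with the roller housing, to 162 mm. On it a green turntable (232 mm, top 24 mm high) carries 4 square plywood pockets (59 mm inside, walls 20 mm high), centres 72 mm out, front, left, back, right; hub 32 mm wide, 96 mm high
- rotor (a joint): turn of the green turntable about the rack's centre, rad: 0 at the start, grows counter-clockwise from above, endless both ways. Clicks firmly into a notch every quarter turn (multiples of 1.571): about 1.1 N m (11 to 12 N at a post) pushes it out of a click, little between clicks, and it snaps in over the last 4 degrees. The click withstands the torque of the tight lid
- rack_front (a point): the place at the brass pointer: fixed point of the rack 72 mm in front of its centre, 24 mm above the work surface, where the front jar's underside has its centre
- jar_red: jar of red leg rings, the one to open: clear square jar 57 x 57 mm, 58 mm tall to the shoulder, neck 43 mm across, 0.2 to 0.35 kg. Origin: centre of the underside, z up. Stands loose in its pocket (1 mm play each side), which keeps it from turning but not from being lifted; at the start in the left or the right pocket
- jar_red_rim (a point): centre of the red jar's mouth, at the top of the rim, 76 mm above its underside
- lid_red: red screw lid, 54 mm across, 24 mm high, 25 g; origin centre of its lower edge. Tight: lower edge 64 mm, flat top 88 mm above the jar's underside. Opens counter-clockwise from above; its seal drags, so turning takes 0.4 N m (grip 40 N); the thread lets go after 60 degrees (plus up to 5 of play); past 105 the next thread start catches it: 80 (1.4 rad) is right. While caught it lifts the jar along
- lid_red_dot (a point): white dot on the lid's top, 21 mm from its axis; with the lid tight it lies towards the jar's own +x (within 3 degrees)
- post0 (a point): centre of the top end of finger post 0 on the turntable, at the start back left between two pockets: upright black grip 16 mm across, 48 to 88 mm above the work surface, on a 9 mm rod, 100 mm from the rack's centre. Jars are 42 mm from its axis, lid edges 45 mm; lids reach 112 mm above the work surface. It moves on a circle with the turntable
- post1 (a point): centre of the top end of finger post 1 on the turntable, at the start front left between two pockets: upright black grip 16 mm across, 48 to 88 mm above the work surface, on a 9 mm rod, 100 mm from the rack's centre. Jars are 42 mm from its axis, lid edges 45 mm; lids reach 112 mm above the work surface. It moves on a circle with the turntable
- post2 (a point): centre of the top end of finger post 2 on the turntable, at the start front right between two pockets: upright black grip 16 mm across, 48 to 88 mm above the work surface, on a 9 mm rod, 100 mm from the rack's centre. Jars are 42 mm from its axis, lid edges 45 mm; lids reach 112 mm above the work surface. It moves on a circle with the turntable
- post3 (a point): centre of the top end of finger post 3 on the turntable, at the start back right between two pockets: upright black grip 16 mm across, 48 to 88 mm above the work surface, on a 9 mm rod, 100 mm from the rack's centre. Jars are 42 mm from its axis, lid edges 45 mm; lids reach 112 mm above the work surface. It moves on a circle with the turntable
- jar_blue: jar of blue leg rings with its blue lid screwed on (it stays shut): clear square jar 57 x 57 mm, 58 mm tall, round lid 54 mm across, top 88 mm above the jar's underside. Origin: centre of the underside, z up. Stands loose in a pocket of the rack
- jar_yellow: jar of yellow leg rings with its yellow lid screwed on (it stays shut): clear square jar 57 x 57 mm, 58 mm tall, round lid 54 mm across, top 88 mm above the jar's underside. Origin: centre of the underside, z up. Stands loose in a pocket of the rack
- jar_green: jar of green leg rings with its green lid screwed on (it stays shut): clear square jar 57 x 57 mm, 58 mm tall, round lid 54 mm across, top 88 mm above the jar's underside. Origin: centre of the underside, z up. Stands loose in a pocket of the rack
- stamp_a: rubber stamp with a turned wooden handle, standing upright, foot 26 x 50 mm, 73 mm tall; origin centre of its underside
- stamp_b: rubber stamp with a turned wooden handle, standing upright, foot 26 x 36 mm, 73 mm tall; origin centre of its underside
- stamp_c: rubber stamp with a turned wooden handle, standing upright, foot 26 x 60 mm, 73 mm tall; origin centre of its underside
- ink_pad: dark flat ink pad tin 75 x 120 x 14 mm, lying; origin centre of its underside
- pen: blue and white pen 110 mm long, lying along its own x; origin centre of its underside
There are look-alikes about, which are no part of the job. Of the things that look like the lid_red, the middle-sized one is meant.

How it is judged:
On the way, in this order (a step that is already met when the one before it is completed fails the run):
1. the red jar stands at the front pointer with the rack at rest in its click and the lid still on (horizontal distance between jar_red and rack_front below 0.006 m and z of jar_red in the frame of rack below 0.03 m and angle between jar_red's own z axis and vertical below 0.08 rad and velocity of joint rotor between -0.05 and 0.05 rad/s and z of lid_red in the frame of jar_red below 0.07 m), for 0.3 s.
2. the red lid has come free of its thread and is lifted clear of the jar, which still sits at the pointer (horizontal distance between jar_red and rack_front below 0.006 m and z of jar_red in the frame of rack below 0.03 m and angle between jar_red's own z axis and vertical below 0.08 rad and z of lid_red in the frame of jar_red above 0.078 m), for 0.1 s.
At the end, for the whole second after the job is handed in: Red jar seated (raised under 6 mm, upright), within 6 mm of the front place, rack at rest; lid held by the fingers alone, still, level within 8 deg, lower edge 6 to 45 mm above the rim, axes within 12 mm, dot on the jar's +y side (over 6 mm); other jars upright in their pockets (horizontal distance between jar_red and rack_front below 0.006 m and z of each of jar_red, jar_blue, jar_yellow, jar_green in the frame of rack below 0.03 m and angle between each of jar_red, jar_blue, jar_yellow, jar_green's own z axis and vertical below 0.08 rad and velocity of joint rotor between -0.05 and 0.05 rad/s and z of lid_red in the frame of jar_red between 0.082 and 0.121 m and horizontal distance between lid_red and jar_red below 0.012 m and angle between lid_red's own z axis and vertical below 0.15 rad and y of lid_red_dot in the frame of jar_red above 0.006 m and linear speed of lid_red below 0.02 m/s and contact force between the fingers and lid_red above 1.5 N and contact force between lid_red and jar_red below 0.2 N and contact force between lid_red and rack below 0.2 N); the arm keeps its last pose, push and grip.
It fails at once if the red jar is pulled more than 10 mm up out of its pocket or tipped (z of jar_red in the frame of rack above 0.034 m or angle between jar_red's own z axis and vertical above 0.15 rad).
It fails at once if the rack is spun well past the next click (value of joint rotor above 2.2 rad or value of joint rotor below -2.2 rad).
It fails at once if another jar is lifted out of its pocket or tipped (z of any of jar_blue, jar_yellow, jar_green in the frame of rack above 0.034 m or angle between any of jar_blue, jar_yellow, jar_green's own z axis and vertical above 0.2 rad).
It fails at once if a thing on the table is knocked over or shifted more than 20 mm (distance of any of stamp_a, stamp_b, stamp_c, ink_pad, pen from where it was at the start of the episode above 0.02 m or angle between any of stamp_a, stamp_b, stamp_c's own z axis and vertical above 0.5 rad).
It also fails if it takes over 48 s, if anything falls off the work surface, if the arm or the gripper's body presses on something with over 40 N, if the wrist force passes 120 N, or if a joint passes its speed limit or range.

ROBOT

A 7-joint arm with a two-finger parallel gripper is mounted at the origin on the work surface. World frame = base frame: x ahead of the robot, y to its left, z up, the work surface at z = 0. Lengths are in m, angles in rad, forces in N, time in s.
With the tool pointing down it reaches from about 0.4 to 0.85 m from the base axis. Payload 10.4 kg.
Tool frame: the origin (TCP) lies on the centre line of the jaws, within the pads' length; the fingertips stand 11 mm ahead of it and the grasp point (between the pads) lies 8 mm behind it (tip_reach is the distance from the TCP to the fingertips, in m); z points along the fingers, y is the line along which they close (so a half turn about z gives the same grasp; the last joint's range is limited). The gripper opens to 85 mm and grips with 20 to 120 N. Pads are 22 mm wide; open, the fingers measure 114 mm over their backs; the gripper's body (76 mm by 85 mm) begins 54 mm behind the grasp point. The pads swing forward as they close: fully open they stand 13 mm farther back than shut.
Start: joints at [-1.146, 0.332, -0.065, 1.46, 0.022, 1.35, -0.088], TCP at [0.271, 0.563, 0.242] pointing down, gripper open.
Joint ranges: [-2.6, 2.6], [-0.5, 2.12], [-1.47, 1.34], [0.16, 2.42], [-1.27, 4.41], [0.06, 2.06], [-2.6, 2.6]. Speed limits (rad/s): [2.22, 2.22, 2.79, 2.79, 3.14, 3.14, 3.14].

INTERFACE

Orientations are given as a unit quaternion [x, y, z, w].
In Python, from workcell import get_obs, camera, hand_in, tip_reach gives the robot as it stands. The module is installed in compiled form; this text tells all that it offers.
- The arm moves only by the tool move_arm, never from a script. Its argument "plan" is a list of rows, each an object with "delta_pos": the shift along the tool's x, y, z in m, a list of three; "turn": the turn, a rotation vector about the tool's x, y, z in rad, a list of three; "fingers": the closure, from 0 (fully open) to 1 (shut). A call has 1 to 12 rows; each row is the pose to reach, as a shift and turn from the pose commanded when the call began, along the tool's axes at that moment; what a row does not reach only later rows make up. A row lasts 1/8 s, in which the tool goes at most 62.5 mm and 10.7 degrees, less where a joint would pass 70% of its speed; a pose out of reach is approached as far as the arm can. A call with a gripper value outside its range is refused whole. The fingers move at their own pace and stop on an object; "force" is the grip in N (left out, the last holds). Time passes only in rows, so rows that repeat a pose let the fingers close. It gives the time, the measured TCP pose, the force, the opening and the grip force at its end, in the units of the state.
- get_obs(): the state, without advancing time (a new reading comes with each control period).
- camera(name): name is "scene" or "top" or "wrist"; returns a dict with "color" (400x640x3 uint8, red, green, blue), "range_z" (400x640 float32, m along the optical axis (not along the pixel's ray), 0 where there is no reading), "fx", "fy", "cx", "cy" (pixels), "R" (3x3) and "t" (3): a world point X has camera coordinates R X + t; the wrist camera has in their place "tool_from_camera" (4x4, takes a point from camera to tool coordinates, whose origin is the TCP and whose axes are the flange's). Camera axes: x right, y down, z forward; pixel columns grow to the right and rows downward; lengths in m; the calibration is good to about 2 mm. A picture is of the moment at which its call begins: read the wrist's pose just before it.
- hand_in(): hands the job in; it is judged then, once.
The state is a dict: "clock": time; "joint_pos": joint angles; "joint_velocities": joint speeds; "tau": joint torques, N m; "position": TCP position; "ee_rot": TCP orientation; "ft_force": force on the tool from outside, world axes, zero at the start; "torque": the same for the moment, N m; "grip_width": opening from 0.0 (shut) to 1.0 (fully open); "grasp_force": force on a finger pad.
Only numpy, scipy, OpenCV 4.12 (cv2) and the standard library are available. Lean on these libraries where they do the work, as an engineer would, in place of code of your own. Each camera call takes 0.05 s, during which the arm holds its last target. There are 200 camera calls.

## Working session

There is one attempt and no reset: what is moved stays moved. The work goes in short steps, Python scripts to look and compute and a tool call to move; the robot and the scene stay as the last step left them, time stands still between calls to the robot, and variables do not carry over. Pictures are saved under pics/ and viewed, at most 10 in all, crops included, and the job is handed in when it is done.

Besides the shell and the picture viewer there is one more tool, called after "Emit:" by a JSON object that holds its "api" and its "payload". move_arm: Moves the arm, as the interface text tells. Its arguments: {"type":"object","properties":{"plan":{"type":"array","items":{"type":"object","properties":{"delta_pos":{"type":"array","items":{"type":"number"}},"turn":{"type":"array","items":{"type":"number"}},"fingers":{"type":"number"}}}},"force":{"type":"number"}},"required":["plan"]}

```bash
mkdir -p pics; python3 - <<'E'
from workcell import *
import cv2,numpy as np,pickle
o=get_obs();print({k:np.round(v,3) for k,v in o.items()},tip_reach)
for n in("scene","top"):
    c=camera(n);pickle.dump(c,open(n+'.pkl','wb'));cv2.imwrite(f'pics/{n}0.png',c['color'][:,:,::-1])
    print(n,c['fx'],c['cx'],c['cy'],np.round(c['R'],3).tolist(),np.round(c['t'],3))
E
```

```text
{'clock': np.float64(0.0), 'joint_pos': array([-1.146,  0.333, -0.065,  1.461,  0.022,  1.35 , -0.088]), 'joint_velocities': array([ 0.001, -0.   , -0.   , -0.002, -0.   ,  0.   ,  0.001]), 'tau': array([-1.0000e-03, -6.2544e+01,  4.9000e-02, -3.9160e+01,  1.6000e-02,
        1.0000e-02, -0.0000e+00]), 'position': array([0.27 , 0.563, 0.242]), 'ee_rot': array([ 0.222,  0.975, -0.001, -0.   ]), 'ft_force': array([ 0.442, -0.204,  0.89 ]), 'torque': array([-0.006, -0.02 ,  0.011]), 'grasp_force': np.float64(0.0), 'grip_width': np.float64(0.999)} 0.011
scene 510.44489949558863 315.3766557871265 208.2306556956053 [[-0.529, 0.849, 0.003], [0.633, 0.397, -0.665], [-0.566, -0.35, -0.747]] [ 0.235 -0.311  1.763]
top 424.2275256002491 317.3056963484954 200.7572504046805 [[0.023, -1.0, 0.006], [-0.996, -0.023, -0.081], [0.081, -0.004, -0.997]] [0.059 0.532 1.277]
```

View pics/top0.png

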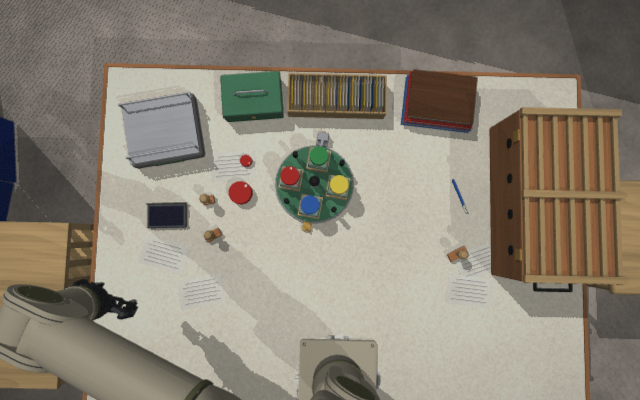

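View pics/scene0.png

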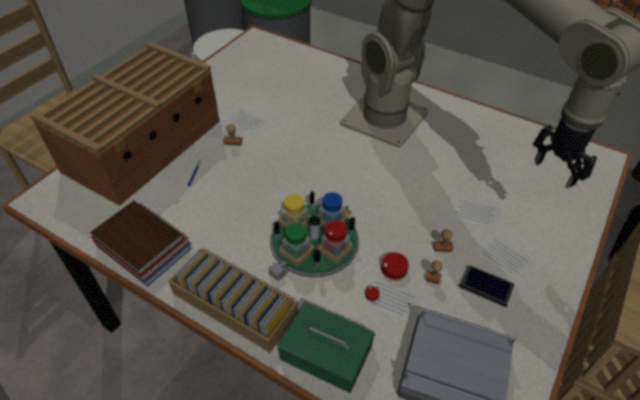

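The red candidates in the top view are at (290,176), on the rack in the left pocket (image left is +y), (240,192), a bigger one lying on the table, and (246,160), a smaller one on the table. The lid on the rack's left jar fits: middle-sized, on a jar. Next I measure and confirm that with a crop.

```bash
cat > h.py <<'E'
import numpy as np,cv2,pickle
def ray(c,u,v,z):
    d=c['R'].T@np.array([(u-c['cx'])/c['fx'],(v-c['cy'])/c['fy'],1]);o=-c['R'].T@c['t'];return o+d*(z-o[2])/d[2]
HUE={'red':[(0,8),(172,180)],'yellow':[(22,35)],'green':[(50,80)],'blue':[(100,120)]}
def blobs(c,name,smin=150,vmin=60):
    h=cv2.cvtColor(c['color'],cv2.COLOR_RGB2HSV)
    m=sum(cv2.inRange(h,(a,smin,vmin),(b,255,255)) for a,b in HUE[name])
    n,l,s,ce=cv2.connectedComponentsWithStats(m)
    return [(ce[i],s[i],l==i) for i in range(1,n) if s[i][4]>25]
E
python3 - <<'E'
from h import *
for n in("top","scene"):
    c=pickle.load(open(n+'.pkl','rb'))
    for k in HUE:
        for ce,s,m in blobs(c,k):
            P=ray(c,*ce,.112)
            if 0.3<P[0]<.85 and abs(P[1])<.4:
                d=np.median(c['range_z'][m]);o=-c['R'].T@c['t'];q=c['R'].T@(np.array([(ce[0]-c['cx'])/c['fx'],(ce[1]-c['cy'])/c['fy'],1])*d-c['t'])
                print(n,k,ce.round(1),s.tolist(),'ray.112',P.round(4),'depth',q.round(4))
c=pickle.load(open('top.pkl','rb'))
a=cv2.resize(c['color'][130:245,190:370,::-1],None,fx=4.4,fy=4.4,interpolation=cv2.INTER_CUBIC);cv2.imwrite('pics/crop.png',a)
E
```

```text
top red [424.6 110.4] [404, 71, 68, 57, 307] ray.112 [ 0.7935 -0.2332  0.112 ] depth [ 0.8143 -0.2507  0.0441]
top red [245.2 160.1] [240, 155, 12, 11, 93] ray.112 [0.6355 0.2813 0.112 ] depth [0.6524 0.2977 0.0152]
top red [289.4 175.5] [281, 166, 18, 19, 259] ray.112 [0.5938 0.1535 0.112 ] depth [0.5939 0.1535 0.1118]
top red [239.7 192.6] [229, 182, 23, 22, 387] ray.112 [0.5416 0.2934 0.112 ] depth [0.5496 0.3083 0.0293]
top yellow [292.1  90.6] [292, 79, 2, 25, 28] ray.112 [0.8427 0.1525 0.112 ] depth [0.8536 0.1545 0.0806]
top yellow [339.7  93.6] [339, 78, 2, 28, 42] ray.112 [0.8373 0.0141 0.112 ] depth [0.8522 0.0119 0.0685]
top yellow [351.6  94.3] [351, 81, 2, 25, 41] ray.112 [ 0.836  -0.0206  0.112 ] depth [ 0.8509 -0.0242  0.0684]
top yellow [363.4  94.2] [362, 81, 3, 26, 47] ray.112 [ 0.8372 -0.055   0.112 ] depth [ 0.8527 -0.06    0.0666]
top yellow [375.4  95.8] [373, 82, 4, 27, 45] ray.112 [ 0.8334 -0.09    0.112 ] depth [ 0.8475 -0.0958  0.0705]
top yellow [338.6 184.2] [330, 175, 18, 19, 263] ray.112 [0.5722 0.0123 0.112 ] depth [0.5723 0.0123 0.1114]
top blue [457.3
[... 270 characters left out ...]
1573 0.112 ] depth [0.6003 0.1575 0.1124]
scene red [177.7 243.8] [169, 237, 17, 16, 28] ray.112 [ 0.8424 -0.1515  0.112 ] depth [ 0.8098 -0.199   0.0436]
scene red [394.9 265.4] [382, 253, 26, 26, 510] ray.112 [0.6171 0.3303 0.112 ] depth [0.5595 0.3129 0.03  ]
scene red [371.8 293.3] [366, 287, 13, 13, 128] ray.112 [0.7149 0.3199 0.112 ] depth [0.657  0.2987 0.0162]
scene yellow [293.7 204. ] [285, 195, 18, 19, 281] ray.112 [0.5805 0.0172 0.112 ] depth [0.5803 0.0171 0.1118]
scene green [295.4 231.9] [285, 224, 21, 16, 244] ray.112 [0.6572 0.073  0.112 ] depth [0.6579 0.0735 0.1131]
scene blue [331.7 202.2] [323, 194, 18, 18, 272] ray.112 [0.5218 0.0988 0.112 ] depth [0.5212 0.0985 0.1112]
```

View pics/crop.png

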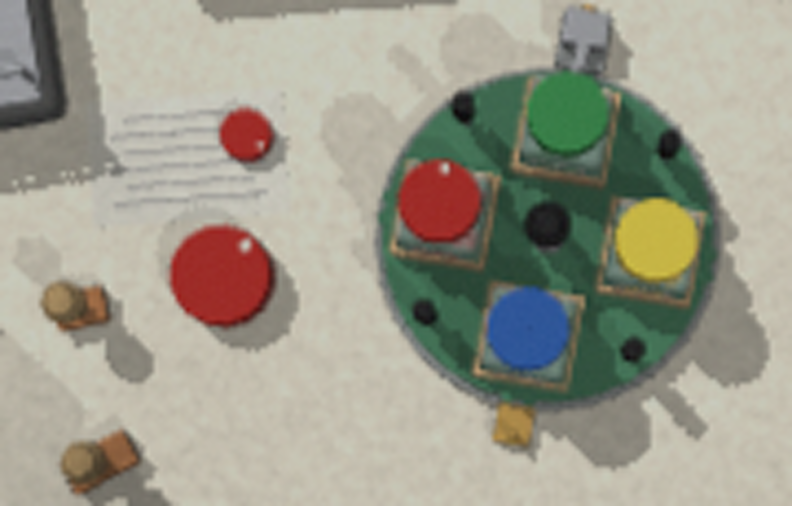

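The crop confirms it. The lid on the left-pocket jar (crop 440,200), with its white dot at (445,168), is between the small one (245,135) and the large one (220,275). Posts appear at crop (463,107), (425,312), (633,348) and (668,143). The left jar has to go to the front, so the rotor turns +90° (counter-clockwise).

```bash
cat >> h.py <<'E'
def axes(o):
    from scipy.spatial.transform import Rotation as R
    return R.from_quat(o['ee_rot']).as_matrix()
def delta(o,P): return (axes(o).T@(np.array(P)-o['position'])).round(4)
def yaz(o): y=axes(o)[:,1];return np.degrees(np.arctan2(y[1],y[0]))
E
python3 - <<'E'
from h import *
from workcell import *
c=pickle.load(open('top.pkl','rb'))
for u,v in((463,107),(425,312),(633,348),(668,143),(548,222)):
    print(ray(c,u/4.4+190-.4,v/4.4+130-.4,.088).round(4))
o=get_obs();print(delta(o,(.525,.164,.25)),yaz(o),camera('wrist')['tool_from_camera'].round(3).tolist())
E
```

```text
[0.6614 0.1408 0.088 ]
[0.524  0.1622 0.088 ]
[0.5034 0.0245 0.088 ]
[0.6405 0.004  0.088 ]
[0.5857 0.0825 0.088 ]
[-0.4022 -0.2495 -0.008 ] 64.34317285171603 [[0.0, -0.964, -0.266, 0.067], [1.0, 0.0, -0.001, 0.001], [0.001, -0.266, 0.964, -0.131], [0.0, 0.0, 0.0, 1.0]]
```

Emit:
{"api": "move_arm", "payload": {"plan": [{"delta_pos": [-0.04, -0.025, 0], "turn": [0, 0, 0.1], "fingers": 0.6}, {"delta_pos": [-0.09, -0.055, 0], "turn": [0, 0, 0.2], "fingers": 0.6}, {"delta_pos": [-0.14, -0.086, 0], "turn": [0, 0, 0.3], "fingers": 0.6}, {"delta_pos": [-0.19, -0.117, 0], "turn": [0, 0, 0.4], "fingers": 0.6}, {"delta_pos": [-0.24, -0.148, 0], "turn": [0, 0, 0.49], "fingers": 0.6}, {"delta_pos": [-0.29, -0.18, 0], "turn": [0, 0, 0.49], "fingers": 0.6}, {"delta_pos": [-0.34, -0.21, -0.008], "turn": [0, 0, 0.49], "fingers": 0.6}, {"delta_pos": [-0.38, -0.236, -0.008], "turn": [0, 0, 0.49], "fingers": 0.6}, {"delta_pos": [-0.402, -0.25, -0.008], "turn": [0, 0, 0.49], "fingers": 0.6}, {"delta_pos": [-0.402, -0.25, -0.008], "turn": [0, 0, 0.49], "fingers": 0.6}, {"delta_pos": [-0.402, -0.25, -0.008], "turn": [0, 0, 0.49], "fingers": 0.6}, {"delta_pos": [-0.402, -0.25, -0.008], "turn": [0, 0, 0.49], "fingers": 0.6}]}}

```text
clock: 1.65
position: [0.5241, 0.1653, 0.2502]
ee_rot: [0.451, 0.893, 0.0, -0.0]
ft_force: [-0.0, 0.5, -0.4]
grip_width: 0.4
grasp_force: 0.0
```

```bash
cat >> h.py <<'E'
def wrist():
    from workcell import get_obs,camera
    o=get_obs();c=camera('wrist');T=np.eye(4);T[:3,:3]=axes(o);T[:3,3]=o['position']
    W=np.linalg.inv(T@c['tool_from_camera']);c['R'],c['t']=W[:3,:3],W[:3,3];return o,c
E
python3 - <<'E'
from h import *
o,c=wrist();pickle.dump((o,c),open('w1.pkl','wb'));cv2.imwrite('pics/w1.png',c['color'][:,:,::-1])
print(o['position'],yaz(o),o['joint_pos'].round(2),o['grip_width'],o['clock'])
for k in HUE:
    for ce,s,m in blobs(c,k):
        if s[4]>2500: print(k,ce.round(1),s.tolist(),ray(c,*ce,.112).round(4))
d=c['range_z'];v,u=np.mgrid[:400,:640]
Q=np.stack([(u-c['cx'])/c['fx']*d,(v-c['cy'])/c['fy']*d,d],-1)-c['t'];Q=Q@c['R']
for P in((.524,.162),(.661,.141),(.503,.0245)):
    m=(d>0)&(abs(Q[...,2]-.088)<.005)&(np.hypot(Q[...,0]-P[0],Q[...,1]-P[1])<.02)
    if m.sum()>20: q=Q[m];print(P,m.sum(),q.mean(0).round(4),u[m].mean(),v[m].mean())
E
```

```text
[0.52411739 0.16532905 0.2502059 ] 36.3888649784412 [-0.65  0.16  0.3   1.67 -0.05  1.32  0.29] 0.4004523412161178 1.65
red [426.   68.3] [387, 30, 78, 78, 4641] [0.5361 0.2879 0.112 ]
(0.524, 0.162) 258 [0.5278 0.1649 0.0872] 313.7984496124031 188.65503875968992
(0.661, 0.141) 196 [0.6667 0.1438 0.0871] 420.89285714285717 293.2091836734694
(0.503, 0.0245) 171 [0.5046 0.0261 0.0872] 204.36257309941521 291.7953216374269
```

View pics/w1.png

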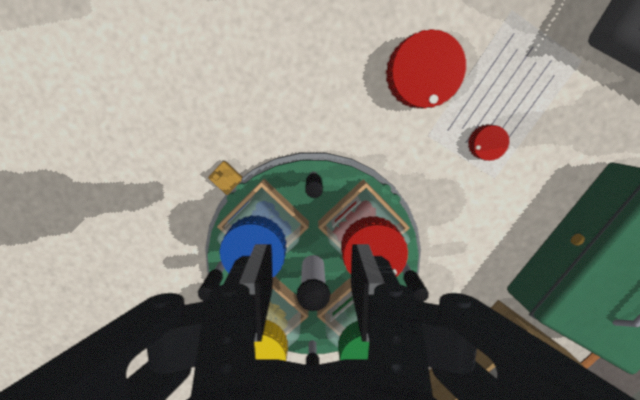

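The wrist view shows post 1 at (314,185), centred between the fingers, with the blue jar at front and the red one to its right. I descend and grip the post.

Emit:
{"api": "move_arm", "payload": {"force": 40, "plan": [{"delta_pos": [-0.002, 0.001, 0.04], "turn": [0, 0, 0], "fingers": 0.6}, {"delta_pos": [-0.002, 0.001, 0.08], "turn": [0, 0, 0], "fingers": 0.6}, {"delta_pos": [-0.002, 0.001, 0.115], "turn": [0, 0, 0], "fingers": 0.6}, {"delta_pos": [-0.002, 0.001, 0.145], "turn": [0, 0, 0], "fingers": 0.6}, {"delta_pos": [-0.002, 0.001, 0.165], "turn": [0, 0, 0], "fingers": 0.6}, {"delta_pos": [-0.002, 0.001, 0.175], "turn": [0, 0, 0], "fingers": 0.6}, {"delta_pos": [-0.002, 0.001, 0.175], "turn": [0, 0, 0], "fingers": 0.6}, {"delta_pos": [-0.002, 0.001, 0.175], "turn": [0, 0, 0], "fingers": 1}, {"delta_pos": [-0.002, 0.001, 0.175], "turn": [0, 0, 0], "fingers": 1}, {"delta_pos": [-0.002, 0.001, 0.175], "turn": [0, 0, 0], "fingers": 1}, {"delta_pos": [-0.002, 0.001, 0.175], "turn": [0, 0, 0], "fingers": 1}]}}

```text
clock: 3.08
position: [0.5275, 0.1636, 0.0763]
ee_rot: [0.452, 0.892, 0.001, 0.001]
ft_force: [1.6, 0.9, 6.6]
grip_width: 0.171
grasp_force: 39.5
```

Emit:
{"api": "move_arm", "payload": {"plan": [{"delta_pos": [-0.001, -0.0139, 0], "turn": [0, 0, -0.14], "fingers": 1}, {"delta_pos": [-0.0044, -0.0292, 0], "turn": [0, 0, -0.297], "fingers": 1}, {"delta_pos": [-0.0109, -0.0454, 0], "turn": [0, 0, -0.471], "fingers": 1}, {"delta_pos": [-0.0201, -0.0602, 0], "turn": [0, 0, -0.646], "fingers": 1}, {"delta_pos": [-0.0318, -0.0731, 0], "turn": [0, 0, -0.82], "fingers": 1}, {"delta_pos": [-0.0455, -0.0839, 0], "turn": [0, 0, -0.995], "fingers": 1}, {"delta_pos": [-0.0609, -0.0921, 0], "turn": [0, 0, -1.169], "fingers": 1}, {"delta_pos": [-0.0758, -0.097, 0], "turn": [0, 0, -1.326], "fingers": 1}, {"delta_pos": [-0.0895, -0.0995, 0], "turn": [0, 0, -1.466], "fingers": 1}, {"delta_pos": [-0.0965, -0.0999, 0], "turn": [0, 0, -1.536], "fingers": 1}, {"delta_pos": [-0.1, -0.1, 0], "turn": [0, 0, -1.571], "fingers": 1}, {"delta_pos": [-0.1, -0.1, 0], "turn": [0, 0, -1.571], "fingers": 1}]}}

```text
clock: 4.58
position: [0.506, 0.0237, 0.0763]
ee_rot: [-0.312, 0.95, 0.0, 0.001]
ft_force: [-0.7, 2.5, 8.4]
grip_width: 0.17
grasp_force: 41.0
```

Emit:
{"api": "move_arm", "payload": {"plan": [{"delta_pos": [0, 0, 0], "turn": [0, 0, 0], "fingers": 1}, {"delta_pos": [0, 0, 0], "turn": [0, 0, 0], "fingers": 0.6}, {"delta_pos": [0, 0, 0], "turn": [0, 0, 0], "fingers": 0.6}, {"delta_pos": [0, 0, 0], "turn": [0, 0, 0], "fingers": 0.6}, {"delta_pos": [0, 0, -0.02], "turn": [0, 0, 0], "fingers": 0.6}, {"delta_pos": [0, 0, -0.06], "turn": [0, 0, 0], "fingers": 0.6}, {"delta_pos": [0, 0, -0.11], "turn": [0, 0, 0], "fingers": 0.6}, {"delta_pos": [0, 0, -0.15], "turn": [0, 0, 0.1], "fingers": 0.6}, {"delta_pos": [0, 0, -0.17], "turn": [0, 0, 0.28], "fingers": 0.3}, {"delta_pos": [0, 0, -0.175], "turn": [0, 0, 0.46], "fingers": 0.1}, {"delta_pos": [0, 0, -0.175], "turn": [0, 0, 0.64], "fingers": 0.1}, {"delta_pos": [0, 0, -0.175], "turn": [0, 0, 0.64], "fingers": 0.1}]}}

```text
clock: 6.08
position: [0.5051, 0.0231, 0.2501]
ee_rot: [0.003, 1.0, 0.0, -0.0]
ft_force: [0.2, 0.5, -0.6]
grip_width: 0.901
grasp_force: 0.0
```

```bash
python3 - <<'E'
from h import *
from workcell import *
o=get_obs();c=camera('top')
print(o['position'],yaz(o),o['joint_pos'].round(2),delta(o,(.5154,.0939,.25)))
for k in HUE:
    for ce,s,m in blobs(c,k):
        P=ray(c,*ce,.112)
        if np.hypot(P[0]-.583,P[1]-.083)<.11: print(k,ce.round(1),s[4],P.round(4))
E
```

```text
[0.50510009 0.02309402 0.25014703] 89.66562094705883 [-0.32  0.06  0.19  1.77 -0.01  1.32  1.44] [-0.0099  0.0709  0.0001]
red [307.6 206. ] 157 [0.5079 0.0992 0.112 ]
yellow [318.4 155.6] 260 [0.6534 0.0718 0.112 ]
```

Emit:
{"api": "move_arm", "payload": {"plan": [{"delta_pos": [-0.003, 0.02, 0], "turn": [0, 0, 0.17], "fingers": 0.1}, {"delta_pos": [-0.006, 0.045, 0], "turn": [0, 0, 0.34], "fingers": 0.1}, {"delta_pos": [-0.01, 0.065, 0], "turn": [0, 0, 0.51], "fingers": 0.1}, {"delta_pos": [-0.01, 0.071, 0], "turn": [0, 0, 0.68], "fingers": 0.1}, {"delta_pos": [-0.01, 0.071, 0], "turn": [0, 0, 0.85], "fingers": 0.1}, {"delta_pos": [-0.01, 0.071, 0], "turn": [0, 0, 1.04], "fingers": 0.1}, {"delta_pos": [-0.01, 0.071, 0], "turn": [0, 0, 1.04], "fingers": 0.1}, {"delta_pos": [-0.01, 0.071, 0], "turn": [0, 0, 1.04], "fingers": 0.1}]}}

```text
clock: 7.12
position: [0.5157, 0.0941, 0.2502]
ee_rot: [0.497, 0.868, -0.0, -0.0]
ft_force: [0.1, 0.1, 0.5]
grip_width: 0.895
grasp_force: 0.0
```

```bash
python3 - <<'E'
from h import *
o,c=wrist();cv2.imwrite('pics/w2.png',c['color'][:,:,::-1])
print(o['position'],yaz(o),o['joint_pos'].round(2),o['clock'])
d=c['range_z'];v,u=np.mgrid[:400,:640]
Q=np.stack([(u-c['cx'])/c['fx']*d,(v-c['cy'])/c['fy']*d,d],-1)-c['t'];Q=Q@c['R']
for ce,s,m in blobs(c,'red'):
    if s[4]<1000: continue
    t=m&(d>0)&(Q[...,2]>.109)
    print(ce.round(1),s.tolist(),ray(c,*ce,.112).round(4))
    if t.sum()>50:
        pts=cv2.convexHull(np.float32(Q[t][:,:2]*1000).reshape(-1,1,2)); print(t.sum(),'top fit',cv2.minEnclosingCircle(pts),np.median(Q[t][:,2]))
        w=m&~t; 
h=cv2.cvtColor(c['color'],cv2.COLOR_RGB2HSV)
w=cv2.inRange(h,(0,0,150),(180,80,255))>0
m=w&(d>0)&(abs(Q[...,2]-.112)<.004)&(np.hypot(Q[...,0]-.515,Q[...,1]-.094)<.026)
print('dot',m.sum(),Q[m].mean(0))
E
```

```text
[0.51566862 0.0941164  0.25017732] 30.367376568899708 [-0.43  0.1   0.18  1.72 -0.02  1.32  0.28] 7.125
[461.2  13.7] [424, 0, 83, 35, 2028] [0.5409 0.2558 0.112 ]
[539.1  63.4] [517, 44, 44, 39, 1312] [0.6078 0.258  0.112 ]
[310.7 190.8] [278, 156, 68, 69, 3559] [0.5149 0.0956 0.112 ]
3414 top fit ((515.8296508789062, 94.87590789794922), 26.803306579589844) 0.11223313866961099
dot 51 [0.51916457 0.11522296 0.11308946]
```

View pics/w2.png

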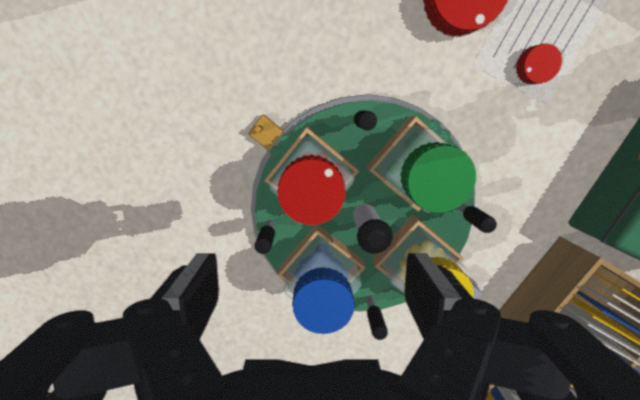

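The red lid is at (311,190), beside the pointer (263,132). Its dot is at (329,173), and the top fit gives z 0.112 m and radius 26.8 mm, as expected. I descend and grip it.

Emit:
{"api": "move_arm", "payload": {"force": 60, "plan": [{"delta_pos": [0.001, 0.0005, 0.04], "turn": [0, 0, 0], "fingers": 0.1}, {"delta_pos": [0.001, 0.0005, 0.08], "turn": [0, 0, 0], "fingers": 0.1}, {"delta_pos": [0.001, 0.0005, 0.11], "turn": [0, 0, 0], "fingers": 0.1}, {"delta_pos": [0.001, 0.0005, 0.135], "turn": [0, 0, 0], "fingers": 0.1}, {"delta_pos": [0.001, 0.0005, 0.15], "turn": [0, 0, 0], "fingers": 0.1}, {"delta_pos": [0.001, 0.0005, 0.15], "turn": [0, 0, 0], "fingers": 0.1}, {"delta_pos": [0.001, 0.0005, 0.15], "turn": [0, 0, 0], "fingers": 0.1}, {"delta_pos": [0.001, 0.0005, 0.15], "turn": [0, 0, 0], "fingers": 1}, {"delta_pos": [0.001, 0.0005, 0.15], "turn": [0, 0, 0], "fingers": 1}, {"delta_pos": [0.001, 0.0005, 0.15], "turn": [0, 0, 0], "fingers": 1}, {"delta_pos": [0.001, 0.0005, 0.15], "turn": [0, 0, 0], "fingers": 1}]}}

```text
clock: 8.55
position: [0.5161, 0.0952, 0.1014]
ee_rot: [0.5, 0.866, 0.0, 0.0]
ft_force: [-3.5, -1.4, 6.0]
grip_width: 0.608
grasp_force: 61.2
```

Emit:
{"api": "move_arm", "payload": {"plan": [{"delta_pos": [0, 0, 0], "turn": [0, 0, -0.1], "fingers": 1}, {"delta_pos": [0, 0, 0], "turn": [0, 0, -0.23], "fingers": 1}, {"delta_pos": [0, 0, 0], "turn": [0, 0, -0.36], "fingers": 1}, {"delta_pos": [0, 0, 0], "turn": [0, 0, -0.49], "fingers": 1}, {"delta_pos": [0, 0, 0], "turn": [0, 0, -0.62], "fingers": 1}, {"delta_pos": [0, 0, 0], "turn": [0, 0, -0.75], "fingers": 1}, {"delta_pos": [0, 0, 0], "turn": [0, 0, -0.88], "fingers": 1}, {"delta_pos": [0, 0, 0], "turn": [0, 0, -1.01], "fingers": 1}, {"delta_pos": [0, 0, 0], "turn": [0, 0, -1.14], "fingers": 1}, {"delta_pos": [0, 0, 0], "turn": [0, 0, -1.27], "fingers": 1}, {"delta_pos": [0, 0, 0], "turn": [0, 0, -1.4], "fingers": 1}, {"delta_pos": [0, 0, 0], "turn": [0, 0, -1.4], "fingers": 1}]}}

```text
clock: 10.05
position: [0.5158, 0.0943, 0.1015]
ee_rot: [-0.176, 0.984, -0.0, 0.0]
ft_force: [-5.4, -3.0, 11.0]
grip_width: 0.606
grasp_force: 61.8
```

```bash
python3 - <<'E'
from h import *
o,c=wrist();cv2.imwrite('pics/w3.png',c['color'][:,:,::-1])
print(o['position'],yaz(o),o['joint_pos'].round(2),o['ft_force'],o['torque'])
d=c['range_z'];v,u=np.mgrid[:400,:640]
Q=np.stack([(u-c['cx'])/c['fx']*d,(v-c['cy'])/c['fy']*d,d],-1)-c['t'];Q=Q@c['R']
for ce,s,m in blobs(c,'red'):
    if s[4]>1000: print(ce.round(1),s.tolist(),ray(c,*ce,.112).round(4),np.median(Q[m&(d>0)][:,2]))
h=cv2.cvtColor(c['color'],cv2.COLOR_RGB2HSV)
m=(cv2.inRange(h,(0,0,130),(180,90,255))>0)&(d>0)&(abs(Q[...,2]-.113)<.006)&(np.hypot(Q[...,0]-.516,Q[...,1]-.095)<.026)
print('dot',m.sum(),Q[m].mean(0))
E
```

```text
[0.51578489 0.0943409  0.10153515] 110.27477909925437 [-0.27  0.24 -0.    1.89  0.    1.01  1.66] [-5.3821624  -3.03070815 10.96038988] [-0.72082986  1.15116569 -0.14785731]
[310.4 279.5] [242, 206, 139, 144, 15363] [0.5131 0.0933 0.112 ] 0.11230998642951306
[592.2 340.2] [532, 306, 106, 82, 3936] [0.4993 0.2069 0.112 ] 0.028970004164408588
dot 212 [0.49705297 0.10194514 0.11322216]
```

View pics/w3.png

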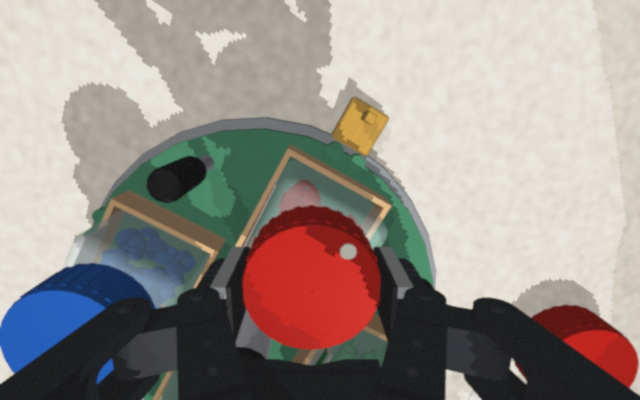

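The dot has gone from azimuth 80.6° to 158°, at pixel (347,251). The lid has turned about 77°, past the 60–65° where the thread lets go. First I try a small lift.

Emit:
{"api": "move_arm", "payload": {"plan": [{"delta_pos": [0, 0, -0.001], "turn": [0, 0, 0], "fingers": 1}, {"delta_pos": [0, 0, -0.002], "turn": [0, 0, 0], "fingers": 1}, {"delta_pos": [0, 0, -0.004], "turn": [0, 0, 0], "fingers": 1}, {"delta_pos": [0, 0, -0.006], "turn": [0, 0, 0], "fingers": 1}, {"delta_pos": [0, 0, -0.006], "turn": [0, 0, 0], "fingers": 1}]}}

```text
clock: 10.72
position: [0.516, 0.0954, 0.1066]
ee_rot: [-0.176, 0.984, 0.0, 0.0]
ft_force: [0.3, -1.1, 0.2]
grip_width: 0.606
grasp_force: 63.2
```

```bash
cat > j.py <<'E'
from h import *
o,c=wrist();d=c['range_z'];v,u=np.mgrid[:400,:640]
Q=np.stack([(u-c['cx'])/c['fx']*d,(v-c['cy'])/c['fy']*d,d],-1)-c['t'];Q=Q@c['R']
f=np.array([-np.cos(np.radians(8.8)),np.sin(np.radians(8.8))]);r=(Q[...,:2]-[.5866,.0829])@f;s=(Q[...,:2]-[.5866,.0829])@[f[1],-f[0]]
m=(d>0)&(abs(s)<.032)&(r>.06)&(r<.103)&(Q[...,2]>.03)
print(o['position'],o['ft_force']);print(np.histogram(Q[m][:,2],np.arange(.03,.15,.004)))
cv2.imwrite('pics/w_%d.png'%(o['clock']*100),c['color'][:,:,::-1])
E
python3 j.py
```

```text
[0.51597513 0.09539448 0.10663199] [ 0.26004225 -1.13962939  0.18006033]
(array([  25,   53,  103,  900,  117,  123,  141,  164,  215,  181,  170,
        522, 2312,  504,    0,   17,  226,  328,  431,  545,  711, 9326,
       2302,  445,  478,  460,  850,  249,  478]), array([0.03 , 0.034, 0.038, 0.042, 0.046, 0.05 , 0.054, 0.058, 0.062,
       0.066, 0.07 , 0.074, 0.078, 0.082, 0.086, 0.09 , 0.094, 0.098,
       0.102, 0.106, 0.11 , 0.114, 0.118, 0.122, 0.126, 0.13 , 0.134,
       0.138, 0.142, 0.146]))
```

The force is near zero and the jar shoulder still reads about 0.080–0.082 m, so the lid is free and the jar is seated. I lift the rest of the way.

Emit:
{"api": "move_arm", "payload": {"plan": [{"delta_pos": [0, 0, -0.003], "turn": [0, 0, 0], "fingers": 1}, {"delta_pos": [0, 0, -0.007], "turn": [0, 0, 0], "fingers": 1}, {"delta_pos": [0, 0, -0.012], "turn": [0, 0, 0], "fingers": 1}, {"delta_pos": [0, 0, -0.017], "turn": [0, 0, 0], "fingers": 1}, {"delta_pos": [0, 0, -0.022], "turn": [0, 0, 0], "fingers": 1}, {"delta_pos": [0, 0, -0.027], "turn": [0, 0, 0], "fingers": 1}, {"delta_pos": [0, 0, -0.027], "turn": [0, 0, 0], "fingers": 1}, {"delta_pos": [0, 0, -0.027], "turn": [0, 0, 0], "fingers": 1}, {"delta_pos": [0, 0, -0.027], "turn": [0, 0, 0], "fingers": 1}]}}

```text
clock: 11.9
position: [0.5155, 0.0952, 0.1331]
ee_rot: [-0.176, 0.984, 0.0, -0.0]
ft_force: [-0.4, -0.0, 0.2]
grip_width: 0.606
grasp_force: 63.2
```

```bash
python3 j.py; mv pics/w_1*.png pics/last.png 2>/dev/null || (mv pics/w_10*.png pics/a.png; mv pics/w_1*.png pics/last.png); python3 - <<'E'
from workcell import *
import cv2
c=camera('scene');cv2.imwrite('pics/s4.png',cv2.resize(c['color'][140:300,210:450,::-1],None,fx=3.2,fy=3.2))
E
ls pics
```

```text
[0.51551316 0.09521276 0.13308643] [-0.38324245 -0.03633678  0.23593089]
(array([   21,    38,    82,   683,    83,    85,    87,   126,   146,
         101,   116,   404,  2097,   411,    50,    73,   424,   214,
          10,     0,     0,     0,    62,   288,   321,   513,   588,
         794, 11183]), array([0.03 , 0.034, 0.038, 0.042, 0.046, 0.05 , 0.054, 0.058, 0.062,
       0.066, 0.07 , 0.074, 0.078, 0.082, 0.086, 0.09 , 0.094, 0.098,
       0.102, 0.106, 0.11 , 0.114, 0.118, 0.122, 0.126, 0.13 , 0.134,
       0.138, 0.142, 0.146]))
a.png
crop.png
last.png
s4.png
scene0.png
top0.png
w1.png
w2.png
w3.png
```

View pics/s4.png

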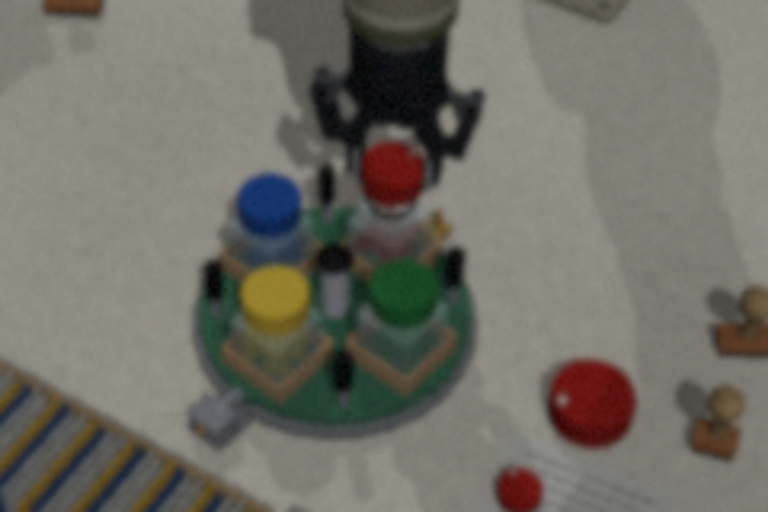

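The scene crop shows the lid (390,172) held above the open red jar (385,225), which sits in the front pocket. The shoulder still reads 0.08 m, the rim about 0.098 m, and the other jars are seated. I hand in.

```bash
python3 -c "
from workcell import *
print(hand_in())"
```

```text
the job is handed in; nothing more can be done
None
```

The job is handed in with no verdict returned: the red jar was turned to the pointer, and its lid was unscrewed by about 77° and is held level about 2 cm above the mouth, with all the jars seated by my last measurements.

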